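# Carry the filled jars over in the order of the dishes

## Task

The four filled jars stand in the grey filling board, each in front of the dish it was filled from. Move them into the wooden carrying rack, one to a compartment, in the same left-to-right order as they and their dishes stand now (left and right as the robot sees them), because the labels will be put on in that order. Keep the jars upright, set them down rather than drop them, and leave the dishes where they are.

Things in the scene. Friction and masses are not known exactly. Their poses are not given: they have to be found in the camera images.
- jar_red_center (a point): Closed clear plastic jar with red lid, dark red dates inside; 44 mm wide (straight round side from 3 to 55 mm above its foot), 80 mm tall with its 39 mm wide lid, 90 to 145 g. The point lies on its axis half-way up, 40 mm above its foot; its z axis points up along the jar. It starts upright in a well of the filling board, in front of (nearer the robot than) the dish of the same goods.
- jar_yellow_center (a point): Closed clear plastic jar with yellow lid, tan ginger slices inside; 44 mm wide (straight round side from 3 to 55 mm above its foot), 80 mm tall with its 39 mm wide lid, 90 to 145 g. The point lies on its axis half-way up, 40 mm above its foot; its z axis points up along the jar. It starts upright in a well of the filling board, in front of (nearer the robot than) the dish of the same goods.
- jar_green_center (a point): Closed clear plastic jar with green lid, green pumpkin seeds inside; 44 mm wide (straight round side from 3 to 55 mm above its foot), 80 mm tall with its 39 mm wide lid, 90 to 145 g. The point lies on its axis half-way up, 40 mm above its foot; its z axis points up along the jar. It starts upright in a well of the filling board, in front of (nearer the robot than) the dish of the same goods.
- jar_white_center (a point): Closed clear plastic jar with white lid, cream lotus seeds inside; 44 mm wide (straight round side from 3 to 55 mm above its foot), 80 mm tall with its 39 mm wide lid, 90 to 145 g. The point lies on its axis half-way up, 40 mm above its foot; its z axis points up along the jar. It starts upright in a well of the filling board, in front of (nearer the robot than) the dish of the same goods.
- dish_red: Small loose grey-blue dish, 62 mm wide and about 30 mm high with its heap of dark red dates, standing on the table behind the filling board (88 mm from the board's middle line along its +x). Origin: centre of its underside.
- dish_yellow: Small loose grey-blue dish, 62 mm wide and about 30 mm high with its heap of tan ginger slices, standing on the table behind the filling board (88 mm from the board's middle line along its +x). Origin: centre of its underside.
- dish_green: Small loose grey-blue dish, 62 mm wide and about 30 mm high with its heap of small green pumpkin seeds, standing on the table behind the filling board (88 mm from the board's middle line along its +x). Origin: centre of its underside.
- dish_white: Small loose grey-blue dish, 62 mm wide and about 30 mm high with its heap of round cream lotus seeds, standing on the table behind the filling board (88 mm from the board's middle line along its +x). Origin: centre of its underside.
- filling_board: Grey plastic block fixed to the table, 76 mm (its x) by 290 mm (its y) by 20 mm high, with a row of four round wells 60 mm wide and 15 mm deep (well floor 5 mm above the table) at y = +105, +35, -35, -105 mm. Origin: centre of its underside; its +x points away from the robot, its +y to the robot's left (turned by up to 0.3 rad). It stands either left or right of the carrying rack.
- carry_rack: Wooden carrying rack fixed to the table, 76 mm (its x) by 286 mm (its y), walls 20 mm high, with low steel loop handles at both ends (12 mm above the table, reaching 31 mm out). Its row of four open square compartments, each 64 mm by 64 mm inside with 6 mm partitions and a floor 5 mm above the table, is centred at y = +105, +35, -35, -105 mm. It starts empty. Origin: centre of its underside; +x points away from the robot, +y to the robot's left (turned by up to 0.3 rad).

How it is judged:
By the outcome, as a careful person would: the job done as asked, in the order asked, and still so for the second after the job is handed in, with the robot touching nothing.
It also fails if it takes over 104 s, if anything falls off the work surface, if the arm or the gripper's body presses on something with over 40 N, if the wrist force passes 120 N, or if a joint passes its speed limit or range.

## Robot

A 6-joint arm with a two-finger parallel gripper is mounted at the origin on the work surface. World frame = base frame: x ahead of the robot, y to its left, z up, the work surface at z = 0. Lengths are in m, angles in rad, forces in N, time in s.
With the tool pointing down it reaches from about 0.375 to 0.9 m from the base axis. Payload 3.1 kg.
Tool frame: the origin (TCP) lies at the very end of the fingers, on their centre line; the grasp point (between the pads) lies 19 mm behind it; z points along the fingers, y is the direction in which the jaws open and shut (so a half turn about z gives the same grasp; the last joint's range is limited). The gripper opens to 87 mm and grips with 3 to 60 N. Pads are 19 mm wide; open, the fingers measure 117 mm over their backs; the gripper's body (75 mm by 190 mm) begins 51 mm behind the grasp point.
Start: joints at [-1.464, 0.527, 1.433, -0, 1.181, -0.178], TCP at [0.176, -0.6, 0.223] pointing down, gripper open.
Joint ranges: [-3.08, 3.08], [-0.75, 2.2], [0.22, 2.44], [-1.43, 4.57], [0, 2.65], [-2.85, 2.85]. Speed limits (rad/s): [2.79, 2.79, 3.14, 3.14, 3.14, 3.14].

## Interface

Orientations are given as a unit quaternion [x, y, z, w].
In Python, from rig import robot gives the robot as it stands. The module is installed in compiled form; this text tells all that it offers.
- The arm moves only by the tool carry_out, never from a script. Its argument "series" is a list of rows, each a list of 7 numbers: the shift along the tool's x, y, z in mm, then the turn, a rotation vector about the tool's x, y, z in degrees, then the gripper command: -1 is shut, 1 is fully open, values between are in proportion. In form: [[tx, ty, tz, rx, ry, rz, claw], ...]. A call has 1 to 8 rows; each row is the pose to reach, as a shift and turn from the pose measured when the call began, along the tool's axes at that moment; what a row does not reach only later rows make up. A row lasts 1/8 s, in which the tool goes at most 62.5 mm and 10.7 degrees, less where a joint would pass 70% of its speed; a pose out of reach is approached as far as the arm can. A call with a gripper value outside its range is refused whole. The fingers move at their own pace and stop on an object; "force" is the grip in N (left out, the last holds). Time passes only in rows, so rows that repeat a pose let the fingers close. It gives the time, the measured TCP pose, the force and the opening at its end, in the units of the state.
- robot.get_obs(): the state, without advancing time (a new reading comes with each control period).
- robot.camera(name): name is "scene" or "top"; returns a dict with "pixels" (384x512x3 uint8, red, green, blue), "fx", "fy", "cx", "cy" (pixels), "k1" (the pictures are not rectified: a ray, as slopes to the right and down, at radius r is drawn at 1 + k1 r^2 times it, then the intrinsics apply), "position" and "attitude" of the camera in the world. Camera axes: x right, y down, z forward; pixel columns grow to the right and rows downward; lengths in m; the calibration is good to about 2 mm. A picture is of the moment at which its call begins. There is no depth.
- robot.hand_in(): hands the job in, once; it reports no verdict.
The state is a dict: "time": time; "q": joint angles; "joint_velocities": joint speeds; "joint_torque": joint torques, N m; "position": TCP position; "tool_rot": TCP orientation; "ft_force": force on the tool from outside, world axes, zero at the start; "moment": the same for the moment, N m; "grip_width": finger opening in m.
Only numpy, scipy, OpenCV 4.12 (cv2) and the standard library are available. Lean on these libraries where they do the work, as an engineer would, in place of code of your own. Each camera call takes 0.05 s, during which the arm holds its last target.

## Working session

There is one attempt and no reset: what is moved stays moved. The work goes in short steps, Python scripts to look and compute and a tool call to move; the robot and the scene stay as the last step left them, time stands still between calls to the robot, and variables do not carry over. Pictures are saved under pics/ and viewed, and the job is handed in when it is done.

Besides the shell and the picture viewer there is one more tool, called after "Call:" in YAML: its name, and indented under it one key for each argument. carry_out: Moves the arm, as the interface text tells. Its arguments: {"type":"object","properties":{"series":{"type":"array"},"force":{"type":"number"}},"required":["series"]}

```bash
mkdir -p pics; python3 - <<'E'
from rig import robot
import cv2,json
for n in ("scene","top"):
    c=robot.camera(n); cv2.imwrite(f"pics/{n}0.png",c["pixels"][:,:,::-1])
    print(n,{k:v for k,v in c.items() if k!="pixels"})
print(robot.get_obs())
E
```

```text
scene {'fx': 362.0376412699382, 'fy': 362.0376412699382, 'cx': 259.83801195953623, 'cy': 198.62100500741147, 'k1': -0.05318025111002055, 'position': array([ 1.02358916, -0.63729515,  0.5591417 ]), 'attitude': array([ 0.8388672 ,  0.26376547, -0.14605597, -0.45320773])}
top {'fx': 392.19799000802124, 'fy': 392.19799000802124, 'cx': 256.95227328478137, 'cy': 187.67934512096576, 'k1': 0.035240260497085354, 'position': array([0.42361903, 0.01787827, 1.00276225]), 'attitude': array([ 0.70614442, -0.7043792 ,  0.05118489, -0.05089307])}
{'time': 0.1, 'q': array([-1.46450330e+00,  5.28383761e-01,  1.43373794e+00, -3.97038211e-05,
        1.18141876e+00, -1.78477084e-01]), 'joint_velocities': array([-0.00052598, -0.00083741, -0.00398383,  0.00187787, -0.00177207,
        0.00172159]), 'joint_torque': array([-2.45131732e-04, -4.40986204e+01, -1.77150285e+01,  6.35560253e-02,
        5.33635891e-02, -4.82845678e-05]), 'position': array([ 0.17554677, -0.59916541,  0.22167453]), 'tool_rot': array([ 9.89878821e-01,  1.41911844e-01,  1.67959894e-05, -9.73933595e-04]), 'ft_force': array([-1.43933479, -0.02379334, -0.60186918]), 'moment': array([-0.00778265, -0.01829895,  0.02443126]), 'grip_width': 0.08710325990267724}
```

View pics/scene0.png

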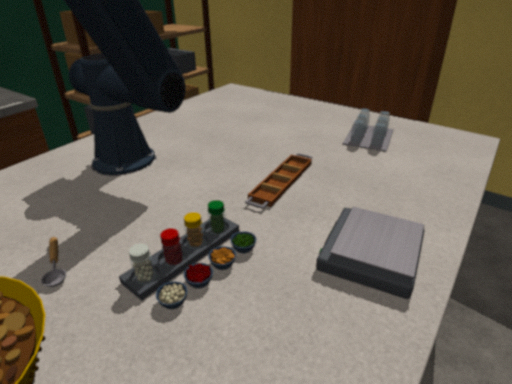

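View pics/top0.png

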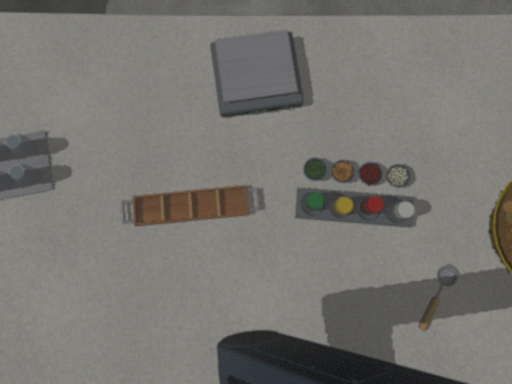

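Seen from above, with image up as +x and image left as +y, the order left to right is green, yellow, red, white for both jars and dishes. The board is on the right around (356,207) and the rack on the left around (193,206). I'll enlarge both.

```bash
python3 - <<'E'
import cv2
im=cv2.imread("pics/top0.png")
a=im[150:235,285:430]; cv2.imwrite("pics/b0.png",cv2.resize(a,None,fx=5.5,fy=5.5,interpolation=cv2.INTER_CUBIC))
a=im[175:235,115:270]; cv2.imwrite("pics/r0.png",cv2.resize(a,None,fx=5,fy=5,interpolation=cv2.INTER_CUBIC))
E
```

```text
(no output)
```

View pics/b0.png

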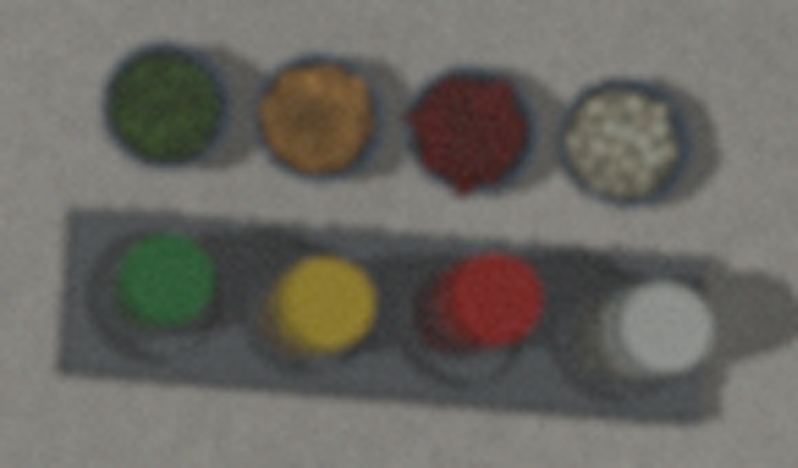

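View pics/r0.png

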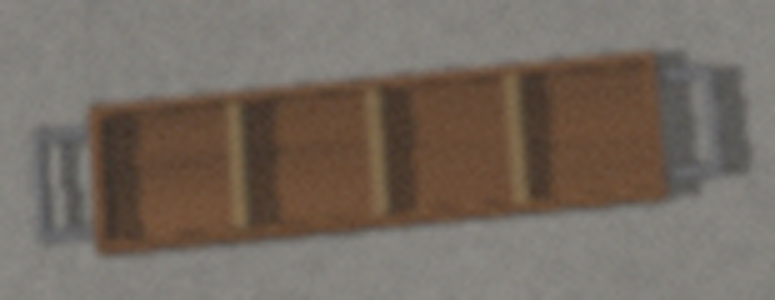

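Lids in the crop: green (167,280), yellow (327,304), red (495,299), white (666,327). Rack top corners: (93,104), (655,52), (663,197), (100,252).

```bash
cat > h.py <<'E'
import numpy as np,cv2
from scipy.spatial.transform import Rotation as R
from scipy.optimize import least_squares
def ray2plane(c,px,z):
    K=np.array([[c["fx"],0,c["cx"]],[0,c["fy"],c["cy"]],[0,0,1]])
    u=cv2.undistortPoints(np.array([px],float).reshape(-1,1,2),K,np.array([c["k1"],0,0,0,0.]))[:,0]
    d=np.c_[u,np.ones(len(u))]@R.from_quat(c["attitude"]).as_matrix().T
    p=c["position"]; s=(z-p[2])/d[:,2]
    return p+s[:,None]*d
def uncrop(P,x0,y0,s): return (np.array(P)+.5)/s-.5+[x0,y0]
def fitrect(pts,w,h): # pts order TL,TR,BR,BL = (+x,+y),(+x,-y),(-x,-y),(-x,+y)
    L=np.array([[w,h],[w,-h],[-w,-h],[-w,h]])/2
    f=lambda v:(L@np.array([[np.cos(v[2]),-np.sin(v[2])],[np.sin(v[2]),np.cos(v[2])]]).T+v[:2]-pts).ravel()
    r=least_squares(f,[*pts.mean(0),0]); return r.x,r.fun.reshape(-1,2)
def to_tool(o,p):  # world point -> shift mm in tool axes
    return R.from_quat(o["tool_rot"]).inv().apply(np.array(p)-o["position"])*1000
E
python3 - <<'E'
from rig import robot
from h import *
np.set_printoptions(precision=4,suppress=True)
c=robot.camera("top"); 
j=uncrop([(167,280),(327,304),(495,299),(666,327)],285,150,5.5)
print("jars",ray2plane(c,j,.085))
for n,P,o,s,w,h in (("rack",[(93,104),(655,52),(663,197),(100,252)],(115,175),5,.076,.286),("board",[(70,210),(716,258),(712,420),(58,373)],(285,150),5.5,.076,.29)):
    p=ray2plane(c,uncrop(P,*o,s),.02)[:,:2]
    v,r=fitrect(p,w,h); print(n,v,r)
    M=np.array([[np.cos(v[2]),-np.sin(v[2])],[np.sin(v[2]),np.cos(v[2])]])
    print([v[:2]+M@[0,y] for y in (.105,.035,-.035,-.105)])
d=uncrop([(165,104),(318,118),(470,130),(625,141)],285,150,5.5)
print("dish",ray2plane(c,d,.02))
o=robot.get_obs();print(R.from_quat(o["tool_rot"]).as_matrix())
E
```

```text
jars [[ 0.527  -0.1188  0.085 ]
 [ 0.5169 -0.1867  0.085 ]
 [ 0.5193 -0.2581  0.085 ]
 [ 0.5076 -0.3297  0.085 ]]
rack [0.5229 0.1848 0.0964] [[ 0.0007  0.0019]
 [ 0.001  -0.0003]
 [-0.0011 -0.0031]
 [-0.0007  0.0016]]
[array([0.5128, 0.2893]), array([0.5195, 0.2196]), array([0.5262, 0.1499]), array([0.533 , 0.0803])]
board [ 0.5188 -0.2285 -0.0711] [[ 0.0003 -0.002 ]
 [ 0.0011  0.0028]
 [-0.001   0.0022]
 [-0.0005 -0.003 ]]
[array([ 0.5262, -0.1237]), array([ 0.5213, -0.1936]), array([ 0.5163, -0.2634]), array([ 0.5113, -0.3332])]
dish [[ 0.6164 -0.1291  0.02  ]
 [ 0.6099 -0.1996  0.02  ]
 [ 0.6044 -0.2694  0.02  ]
 [ 0.5994 -0.3401  0.02  ]]
[[ 0.9597  0.2809 -0.0002]
 [ 0.2809 -0.9597  0.0016]
 [ 0.0003 -0.0016 -1.    ]]
```

```bash
cat >> h.py <<'E'
def go(p,yaw):
    """shift & rotvec to put TCP at p, pointing down, jaw axis (tool y) at angle yaw"""
    from rig import robot
    o=robot.get_obs(); r0=R.from_quat(o["tool_rot"])
    c,s=np.cos(yaw),np.sin(yaw)
    T=R.from_matrix(np.array([[-s,c,0],[c,s,0],[0,0,-1.]]).T) if False else None
    y=np.array([c,s,0]); z=np.array([0,0,-1.]); x=np.cross(y,z)
    T=R.from_matrix(np.c_[x,y,z])
    print("t",round(o["time"],2),"at",o["position"].round(4),"w",round(o["grip_width"],4),"f",o["ft_force"].round(1))
    print("shift",to_tool(o,p).round(1),"rot",np.degrees((r0.inv()*T).as_rotvec()).round(2))
E
python3 -c "
from h import *
go([.527,-.119,.14],-.071)"
```

```text
t 0.15 at [ 0.1756 -0.5993  0.2218] w 0.0869 f [ 0.4  0.  -0.5]
shift [ 472.2 -362.    82.5] rot [ -0.07  -0.07 -69.62]
```

Call:
carry_out:
  series:
    - [50,-38,0,0,0,-8,0.55]
    - [105,-80,0,0,0,-17,0.55]
    - [160,-122,0,0,0,-26,0.55]
    - [215,-165,0,0,0,-35,0.55]
    - [270,-207,0,0,0,-44,0.55]
    - [325,-249,0,0,0,-53,0.55]
    - [375,-288,20,0,0,-62,0.55]
    - [420,-322,40,0,0,-69.6,0.55]
  force: 20

```text
time: 1.15
position: [0.4697, -0.1977, 0.1924]
tool_rot: [0.73, 0.683, 0.001, 0.0]
ft_force: [0.6, 0.1, 0.5]
grip_width: 0.0673
```

```bash
python3 -c "
from h import *
go([.527,-.119,.12],-.071)"
```

```text
t 1.15 at [ 0.4697 -0.1977  0.1924] w 0.0673 f [0.6 0.1 0.5]
shift [82.3 51.8 72.5] rot [ 0.08 -0.03  0.24]
```

Call:
carry_out:
  series:
    - [41,26,25,0,0,0,0.55]
    - [75,47,45,0,0,0,0.55]
    - [82,52,65,0,0,0,0.55]
    - [82,52,72,0,0,0,0.55]
    - [82,52,72,0,0,0,0.55]

```text
time: 1.78
position: [0.5266, -0.1196, 0.1202]
tool_rot: [0.73, 0.683, 0.0, -0.0]
ft_force: [0.3, -0.2, 0.2]
grip_width: 0.0675
```

```bash
python3 - <<'E'
from h import *
from rig import robot
go([.527,-.119,.030],-.071)
c=robot.camera("scene"); cv2.imwrite("pics/s1.png",cv2.resize(c["pixels"][150:320,90:290,::-1],None,fx=4,fy=3.5,interpolation=cv2.INTER_CUBIC))
E
```

```text
t 1.77 at [ 0.5266 -0.1196  0.1202] w 0.0675 f [ 0.3 -0.2  0.2]
shift [ 0.5  0.3 90.2] rot [ 0.01 -0.05  0.22]
```

View pics/s1.png

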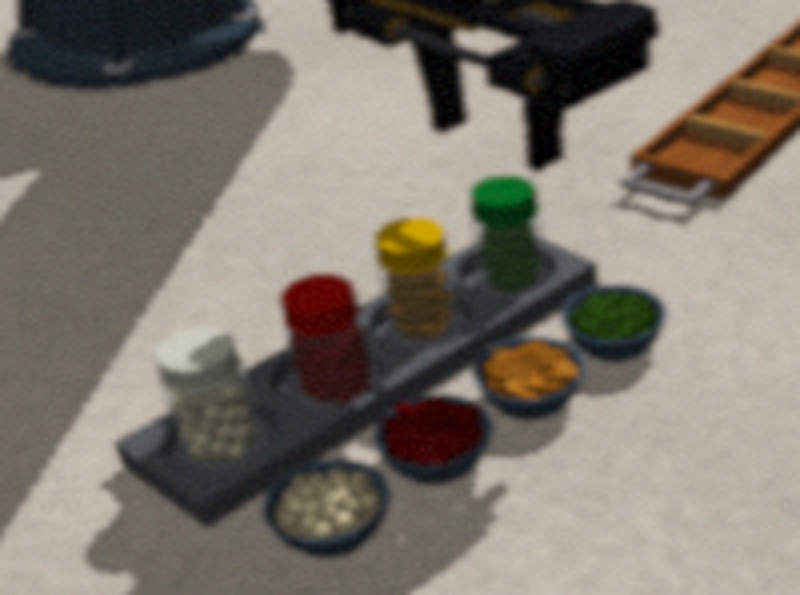

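The two fingers straddle the green jar front and back, above its lid at crop (505,190). I'll descend and grip.

Call:
carry_out:
  series:
    - [0,0,25,0,0,0,0.55]
    - [0,0,50,0,0,0,0.55]
    - [0,0,75,0,0,0,0.55]
    - [0,0,90,0,0,0,0.55]
    - [0,0,90,0,0,0,0.55]
    - [0,0,90,0,0,0,-1]
    - [0,0,90,0,0,0,-1]
    - [0,0,90,0,0,0,-1]
  force: 20

```text
time: 2.82
position: [0.5277, -0.1201, 0.0315]
tool_rot: [0.731, 0.683, 0.001, 0.001]
ft_force: [1.1, -0.3, 0.4]
grip_width: 0.0449
```

Call:
carry_out:
  series:
    - [0,0,0,0,0,0,-1]
    - [0,0,0,0,0,0,-1]
    - [0,0,0,0,0,0,-1]

```text
time: 3.2
position: [0.5276, -0.12, 0.0315]
tool_rot: [0.731, 0.683, 0.001, 0.001]
ft_force: [0.6, 1.2, -0.5]
grip_width: 0.0438
```

```bash
python3 - <<'E'
from h import *
go([.5128,.2893,.100],.096)
E
```

```text
t 3.2 at [ 0.5276 -0.12    0.0315] w 0.0438 f [ 0.6  1.2 -0.5]
shift [407.4 -42.2 -68.6] rot [ 0.16  0.02 -9.37]
```

Call:
carry_out:
  series:
    - [0,0,-15,0,0,0,-1]
    - [0,0,-38,0,0,0,-1]
    - [0,0,-60,0,0,0,-1]
    - [12,-1,-70,0,0,0,-1]
    - [38,-4,-70,0,0,-1,-1]
    - [74,-8,-70,0,0,-2,-1]
    - [114,-12,-70,0,0,-3,-1]
    - [156,-16,-70,0,0,-4,-1]

```text
time: 4.2
position: [0.5213, 0.0385, 0.1015]
tool_rot: [0.706, 0.708, 0.001, 0.001]
ft_force: [0.1, 0.6, -1.6]
grip_width: 0.0435
```

```bash
python3 - <<'E'
from h import *
go([.5128,.2893,.100],.096)
E
```

```text
t 4.2 at [0.5213 0.0385 0.1015] w 0.0435 f [ 0.1  0.6 -1.6]
shift [250.8  -7.9   1.5] rot [ 0.12  0.   -5.36]
```

Call:
carry_out:
  series:
    - [42,-1,1,0,0,-1,-1]
    - [86,-3,1,0,0,-2,-1]
    - [130,-4,1,0,0,-3,-1]
    - [172,-5,1,0,0,-4,-1]
    - [210,-7,1,0,0,-5,-1]
    - [238,-8,1,0,0,-5.4,-1]
    - [251,-8,1,0,0,-5.4,-1]
    - [251,-8,1,0,0,-5.4,-1]

```text
time: 5.2
position: [0.5121, 0.2901, 0.1004]
tool_rot: [0.672, 0.741, 0.0, 0.001]
ft_force: [-0.9, -0.0, -1.4]
grip_width: 0.0438
```

```bash
python3 - <<'E'
from h import *
from rig import robot
go([.5128,.2893,.0325],.096)
c=robot.camera("top"); cv2.imwrite("pics/t2.png",cv2.resize(c["pixels"][130:270,100:280,::-1],None,fx=4,fy=4,interpolation=cv2.INTER_CUBIC))
c=robot.camera("scene"); cv2.imwrite("pics/s2.png",cv2.resize(c["pixels"][80:230,200:400,::-1],None,fx=4,fy=4,interpolation=cv2.INTER_CUBIC))
E
```

```text
t 5.2 at [0.5121 0.2901 0.1004] w 0.0438 f [-0.9 -0.  -1.4]
shift [-0.8  0.6 67.9] rot [0.1  0.03 0.13]
```

View pics/t2.png

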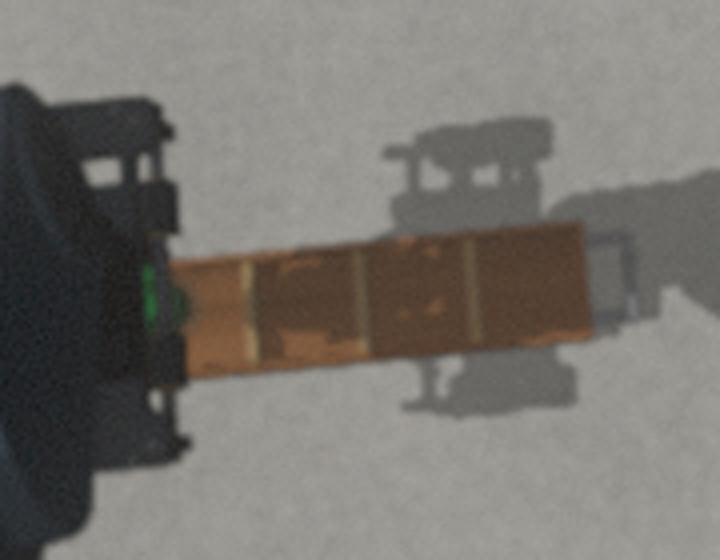

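View pics/s2.png

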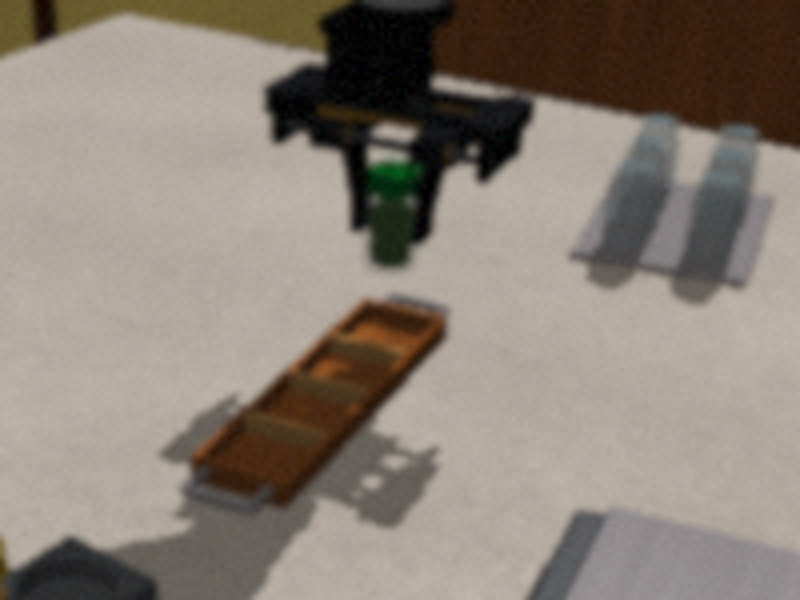

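The green jar hangs upright from the pads, scene crop (392,215), over the far-left compartment. I'll lower it slowly.

Call:
carry_out:
  series:
    - [-1,0,20,0,0,0,-1]
    - [-1,0,40,0,0,0,-1]
    - [-1,0,56,0,0,0,-1]
    - [-1,0,63,0,0,0,-1]
    - [-1,0,66,0,0,0,-1]
    - [-1,0,68,0,0,0,-1]
    - [-1,0,68,0,0,0,-1]

```text
time: 6.18
position: [0.5127, 0.2878, 0.0327]
tool_rot: [0.672, 0.74, 0.0, 0.001]
ft_force: [0.1, 1.0, -1.3]
grip_width: 0.0431
```

```bash
python3 - <<'E'
from h import *
go([.5128,.2893,.0315],.096)
E
```

```text
t 6.17 at [0.5127 0.2878 0.0327] w 0.0431 f [ 0.1  1.  -1.3]
shift [1.5 0.2 1.2] rot [0.11 0.03 0.03]
```

Call:
carry_out:
  series:
    - [0,0,1,0,0,0,-1]
    - [0,0,1.5,0,0,0,-1]
    - [0,0,2,0,0,0,-1]
    - [0,0,2,0,0,0,-1]

```text
time: 6.68
position: [0.5129, 0.288, 0.0315]
tool_rot: [0.672, 0.74, 0.001, 0.001]
ft_force: [-1.6, -0.4, 5.9]
grip_width: 0.0435
```

The foot is on the floor, with force z rising to +5.9 N. I'll release and rise.

Call:
carry_out:
  series:
    - [0,0,0,0,0,0,0.2]
    - [0,0,0,0,0,0,0.55]
    - [0,0,0,0,0,0,0.55]
    - [0,0,0,0,0,0,0.55]
    - [0,0,-25,0,0,0,0.55]
    - [0,0,-60,0,0,0,0.55]
    - [0,0,-90,0,0,0,0.55]
    - [0,0,-90,0,0,0,0.55]

```text
time: 7.68
position: [0.5145, 0.2886, 0.1238]
tool_rot: [0.672, 0.74, 0.003, 0.002]
ft_force: [0.4, -0.2, 0.1]
grip_width: 0.0674
```

```bash
python3 - <<'E'
from h import *
go([.517,-.187,.122],-.071)
E
```

```text
t 7.67 at [0.5145 0.2886 0.1238] w 0.0674 f [ 0.4 -0.2  0.1]
shift [-473.6  -43.4    1.1] rot [ 0.46 -0.09  9.61]
```

Call:
carry_out:
  series:
    - [-30,-3,0,0,0,1,0.55]
    - [-85,-8,0,0,0,2,0.55]
    - [-142,-13,0,0,0,3,0.55]
    - [-200,-18,0,0,0,4,0.55]
    - [-258,-24,0,0,0,5,0.55]
    - [-316,-29,0,0,0,6.5,0.55]
    - [-372,-34,0,0,0,8,0.55]
    - [-424,-39,0,0.4,0,9.6,0.55]

```text
time: 8.68
position: [0.5155, -0.1389, 0.1219]
tool_rot: [0.732, 0.681, 0.0, -0.001]
ft_force: [-0.7, -0.7, -0.0]
grip_width: 0.0675
```

```bash
python3 - <<'E'
from h import *
from rig import robot
go([.517,-.187,.122],-.071)
c=robot.camera("top"); cv2.imwrite("pics/t3.png",c["pixels"][:,:,::-1])
E
```

```text
t 8.68 at [ 0.5155 -0.1389  0.1219] w 0.0675 f [-0.7 -0.7 -0. ]
shift [-47.9   5.   -0.3] rot [-0.07 -0.15 -0.09]
```

View pics/t3.png

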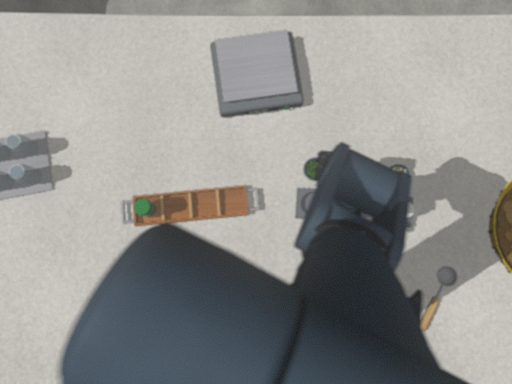

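The green jar stands in the leftmost compartment, with its lid at (143,208). Next is yellow.

Call:
carry_out:
  series:
    - [-30,3,0,0,0,0,0.55]
    - [-46,5,0,0,0,0,0.55]
    - [-48,5,0,0,0,0,0.55]
    - [-48,5,5,0,0,0,0.55]
    - [-48,5,25,0,0,0,0.55]
    - [-48,5,50,0,0,0,0.55]
    - [-48,5,75,0,0,0,0.55]
    - [-48,5,91,0,0,0,0.55]

```text
time: 9.72
position: [0.5185, -0.1925, 0.0301]
tool_rot: [0.733, 0.68, -0.0, 0.001]
ft_force: [-1.1, 0.4, 0.2]
grip_width: 0.0676
```

Call:
carry_out:
  series:
    - [0,0,0,0,0,0,0.55]
    - [0,0,0,0,0,0,-1]
    - [0,0,0,0,0,0,-1]
    - [0,0,0,0,0,0,-1]
    - [0,0,0,0,0,0,-1]
    - [0,0,0,0,0,0,-1]
  force: 20

```text
time: 10.48
position: [0.5188, -0.1928, 0.0308]
tool_rot: [0.733, 0.68, -0.0, 0.001]
ft_force: [-1.2, 0.4, 6.0]
grip_width: 0.0438
```

```bash
python3 - <<'E'
from h import *
go([.5195,.2196,.105],.096)
E
```

```text
t 10.47 at [ 0.5188 -0.1928  0.0308] w 0.0438 f [-1.2  0.4  6. ]
shift [411.1 -29.8 -75.2] rot [ 0.09  0.14 -9.77]
```

Call:
carry_out:
  series:
    - [0,0,-15,0,0,0,-1]
    - [0,0,-38,0,0,0,-1]
    - [0,0,-62,0,0,0,-1]
    - [12,-1,-74,0,0,-0.5,-1]
    - [38,-3,-75,0,0,-1.5,-1]
    - [76,-6,-75,0,0,-2.5,-1]
    - [118,-9,-75,0,0,-4,-1]
    - [162,-12,-75,0,0,-5,-1]

```text
time: 11.48
position: [0.518, -0.0282, 0.1053]
tool_rot: [0.702, 0.712, -0.0, 0.001]
ft_force: [-0.5, 0.4, -1.6]
grip_width: 0.0434
```

```bash
python3 - <<'E'
from h import *
from rig import robot
c=robot.camera("scene"); cv2.imwrite("pics/s4.png",cv2.resize(c["pixels"][100:300,130:330,::-1],None,fx=3,fy=3,interpolation=cv2.INTER_CUBIC))
c=robot.camera("top"); cv2.imwrite("pics/t4.png",cv2.resize(c["pixels"][170:240,120:260,::-1],None,fx=5,fy=5,interpolation=cv2.INTER_CUBIC))
go([.5195,.2156,.105],.096)
E
```

```text
t 11.57 at [ 0.5165 -0.0253  0.1051] w 0.0433 f [-0.3 -1.2 -1.8]
shift [2.408e+02 7.400e+00 1.000e-01] rot [-0.12  0.   -4.47]
```

View pics/s4.png

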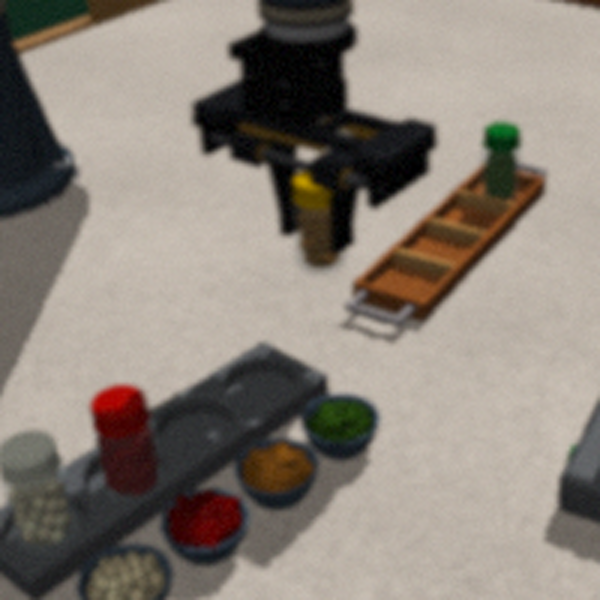

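View pics/t4.png

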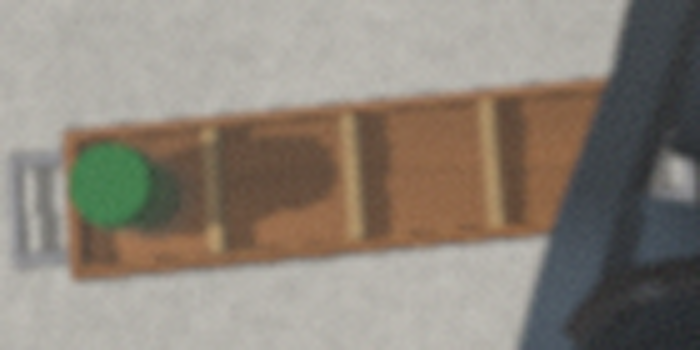

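```bash
python3 - <<'E'
from h import *
from rig import robot
c=robot.camera("top"); print(ray2plane(c,uncrop([(110,186)],120,170,5),.085))
c=robot.camera("scene"); print(ray2plane(c,uncrop([(312,181)],130,100,3),.154+.005))
go([.5195,.2156,.105],.096)
E
```

```text
[[0.51124518 0.28752088 0.085     ]]
[[ 0.51853669 -0.03294465  0.159     ]]
t 11.68 at [ 0.5182 -0.0288  0.1053] w 0.0439 f [ 0.2  0.  -1. ]
shift [ 2.443e+02  5.100e+00 -2.000e-01] rot [ 0.05  0.14 -4.61]
```

Call:
carry_out:
  series:
    - [22,1,0,0,0,-1,-1]
    - [62,1,0,0,0,-2,-1]
    - [106,2,0,0,0,-3,-1]
    - [150,3,0,0,0,-4,-1]
    - [192,4,0,0,0,-4.6,-1]
    - [226,5,0,0,0,-4.6,-1]
    - [244,5,0,0,0,-4.6,-1]
    - [246,5,0,0,0,-4.6,-1]

```text
time: 12.68
position: [0.5196, 0.2172, 0.1046]
tool_rot: [0.672, 0.74, -0.001, 0.001]
ft_force: [0.4, 0.5, -1.7]
grip_width: 0.0434
```

Call:
carry_out:
  series:
    - [0,0,0,0,0,0,-1]
    - [0,0,20,0,0,0,-1]
    - [0,0,40,0,0,0,-1]
    - [0,0,40,0,0,0,-1]

```text
time: 13.18
position: [0.5186, 0.2154, 0.0634]
tool_rot: [0.673, 0.74, -0.002, 0.0]
ft_force: [-0.7, 0.0, -1.3]
grip_width: 0.0435
```

```bash
python3 - <<'E'
from h import *
from rig import robot
c=robot.camera("scene"); cv2.imwrite("pics/s5.png",cv2.resize(c["pixels"][110:230,230:350,::-1],None,fx=5,fy=5,interpolation=cv2.INTER_CUBIC))
go([.5195,.2176,.0325],.096)
E
```

```text
t 13.22 at [0.5193 0.2158 0.0643] w 0.0438 f [-0.3 -0.1 -1.8]
shift [ 1.8  0.4 31.8] rot [-0.06  0.19 -0.05]
```

View pics/s5.png

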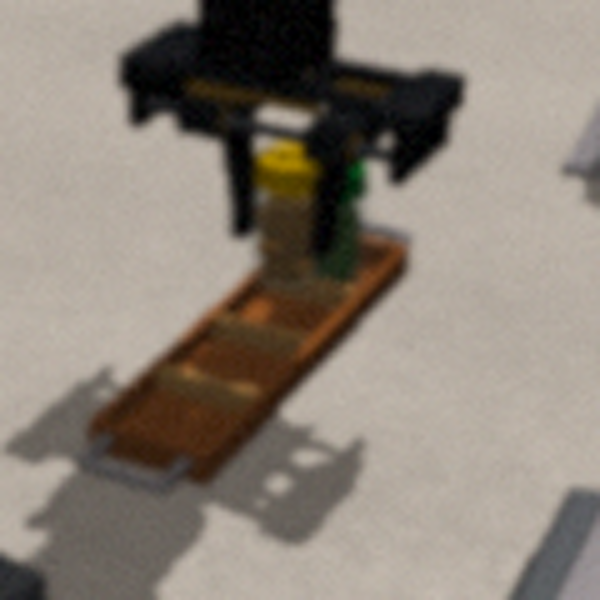

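The yellow jar hangs upright over the second compartment, lid at crop (288,170), and is clear of the green jar. I'll lower it.

Call:
carry_out:
  series:
    - [1,0,14,0,0,0,-1]
    - [2,0,24,0,0,0,-1]
    - [2,0,29,0,0,0,-1]
    - [2,0,31,0,0,0,-1]
    - [2,0,32,0,0,0,-1]
    - [2,0,33,0,0,0,-1]
    - [2,0,33.5,0,0,0,-1]
    - [2,0,34,0,0,0,-1]

```text
time: 14.22
position: [0.5192, 0.2177, 0.0308]
tool_rot: [0.673, 0.74, -0.001, 0.001]
ft_force: [-1.4, 0.2, 5.8]
grip_width: 0.0433
```

Contact shows 5.8 N. Release and rise.

Call:
carry_out:
  series:
    - [0,0,0,0,0,0,0.2]
    - [0,0,0,0,0,0,0.55]
    - [0,0,0,0,0,0,0.55]
    - [0,0,0,0,0,0,0.55]
    - [0,0,-25,0,0,0,0.55]
    - [0,0,-60,0,0,0,0.55]
    - [0,0,-90,0,0,0,0.55]
    - [0,0,-90,0,0,0,0.55]

```text
time: 15.22
position: [0.5211, 0.2185, 0.1231]
tool_rot: [0.673, 0.74, 0.001, 0.003]
ft_force: [0.1, 0.5, -1.2]
grip_width: 0.0674
```

```bash
python3 - <<'E'
from h import *
go([.519,-.2585,.122],-.071)
E
```

```text
t 15.22 at [0.5211 0.2185 0.1231] w 0.0674 f [ 0.1  0.5 -1.2]
shift [-474.6  -47.4    2.1] rot [0.29 0.13 9.52]
```

Call:
carry_out:
  series:
    - [-30,-3,0,0,0,1,0.55]
    - [-85,-8,0,0,0,2,0.55]
    - [-142,-14,0,0,0,3,0.55]
    - [-200,-20,0,0,0,4,0.55]
    - [-258,-26,0,0,0,5,0.55]
    - [-316,-32,0,0,0,6.5,0.55]
    - [-372,-37,0,0,0,8,0.55]
    - [-424,-42,0,0.3,0,9.5,0.55]

```text
time: 16.23
position: [0.5185, -0.2093, 0.1226]
tool_rot: [0.732, 0.681, -0.001, -0.0]
ft_force: [0.6, 0.1, -0.2]
grip_width: 0.0674
```

```bash
python3 - <<'E'
from h import *
from rig import robot
c=robot.camera("top"); cv2.imwrite("pics/t6.png",cv2.resize(c["pixels"][170:240,120:260,::-1],None,fx=5,fy=5,interpolation=cv2.INTER_CUBIC))
c=robot.camera("top")
go([.519,-.2585,.122],-.071)
E
```

```text
t 16.32 at [ 0.5202 -0.2135  0.123 ] w 0.0675 f [-0.6 -0.  -0.5]
shift [-45.    2.2   1.2] rot [ 0.12  0.28 -0.32]
```

View pics/t6.png

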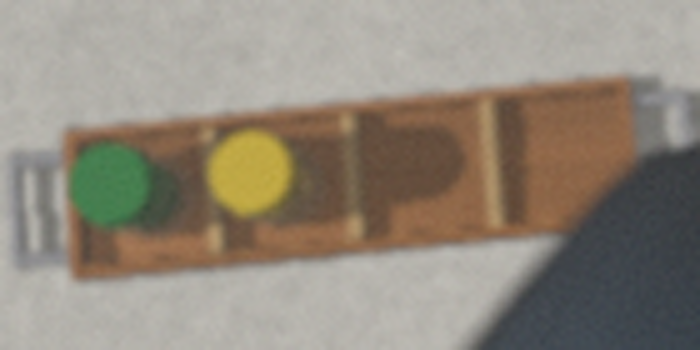

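Yellow is in compartment 2, lid at crop (250,172). Next is red.

Call:
carry_out:
  series:
    - [-25,1,0,0,0,0,0.55]
    - [-42,2,0,0,0,0,0.55]
    - [-45,2,0,0,0,0,0.55]
    - [-45,2,0,0,0,0,0.55]
    - [-45,2,0,0,0,0,0.55]

```text
time: 16.95
position: [0.5187, -0.2572, 0.1232]
tool_rot: [0.733, 0.68, -0.001, 0.002]
ft_force: [-0.7, 0.2, -0.2]
grip_width: 0.0675
```

Call:
carry_out:
  series:
    - [0,0,25,0,0,0,0.55]
    - [0,0,50,0,0,0,0.55]
    - [0,0,75,0,0,0,0.55]
    - [0,0,91,0,0,0,0.55]
    - [0,0,91,0,0,0,0.55]

```text
time: 17.58
position: [0.5182, -0.2567, 0.0312]
tool_rot: [0.733, 0.68, -0.001, 0.001]
ft_force: [0.1, 0.0, 0.4]
grip_width: 0.0674
```

Call:
carry_out:
  series:
    - [0,0,0,0,0,0,0.55]
    - [0,0,0,0,0,0,-1]
    - [0,0,0,0,0,0,-1]
    - [0,0,0,0,0,0,-1]
    - [0,0,0,0,0,0,-1]
    - [0,0,0,0,0,0,-1]
  force: 20

```text
time: 18.32
position: [0.5189, -0.2571, 0.0317]
tool_rot: [0.733, 0.68, -0.001, 0.002]
ft_force: [0.8, -0.8, 3.3]
grip_width: 0.0438
```

```bash
python3 - <<'E'
from h import *
go([.5262,.1499,.105],.096)
E
```

```text
t 18.32 at [ 0.5189 -0.2571  0.0317] w 0.0438 f [ 0.8 -0.8  3.3]
shift [406.2 -23.2 -74.8] rot [ 0.04  0.21 -9.8 ]
```

Call:
carry_out:
  series:
    - [0,0,-15,0,0,0,-1]
    - [0,0,-38,0,0,0,-1]
    - [0,0,-62,0,0,0,-1]
    - [12,-1,-74,0,0,-0.5,-1]
    - [38,-2,-75,0,0,-1.5,-1]
    - [76,-4,-75,0,0,-2.5,-1]
    - [118,-7,-75,0,0,-4,-1]
    - [162,-9,-75,0,0,-5,-1]

```text
time: 19.32
position: [0.5209, -0.0925, 0.106]
tool_rot: [0.703, 0.712, -0.001, 0.001]
ft_force: [0.3, 0.6, -2.2]
grip_width: 0.0432
```

```bash
python3 - <<'E'
from h import *
from rig import robot
c=robot.camera("top");c=robot.camera("top")
go([.5262,.1499,.105],.096)
E
```

```text
t 19.43 at [ 0.5193 -0.0893  0.1057] w 0.0434 f [-0.2  0.3 -0.9]
shift [239.   11.1   0.6] rot [-0.25  0.01 -4.51]
```

Call:
carry_out:
  series:
    - [22,1,0,0,0,-1,-1]
    - [62,3,0,0,0,-2,-1]
    - [106,5,0,0,0,-3,-1]
    - [150,7,0,0,0,-4,-1]
    - [190,9,0,0,0,-4.5,-1]
    - [222,10,0,0,0,-4.5,-1]
    - [238,11,0,0,0,-4.5,-1]
    - [239,11,0,0,0,-4.5,-1]

```text
time: 20.42
position: [0.5259, 0.1503, 0.1055]
tool_rot: [0.672, 0.741, -0.002, -0.001]
ft_force: [-1.0, -0.1, -1.6]
grip_width: 0.0433
```

Call:
carry_out:
  series:
    - [0,0,0,0,0,0,-1]
    - [0,0,20,0,0,0,-1]
    - [0,0,40,0,0,0,-1]
    - [0,0,40,0,0,0,-1]

```text
time: 20.92
position: [0.5246, 0.1488, 0.0643]
tool_rot: [0.672, 0.74, -0.003, -0.003]
ft_force: [-0.4, 0.1, -1.2]
grip_width: 0.0434
```

```bash
python3 - <<'E'
from h import *
from rig import robot
c=robot.camera("scene"); cv2.imwrite("pics/s7.png",cv2.resize(c["pixels"][110:230,230:350,::-1],None,fx=5,fy=5,interpolation=cv2.INTER_CUBIC))
go([.5262,.1499,.0315],.096)
E
```

```text
t 20.98 at [0.5254 0.1491 0.0651] w 0.0434 f [-0.1  0.  -0.4]
shift [ 0.8  1.1 33.6] rot [-0.37  0.03  0.  ]
```

View pics/s7.png

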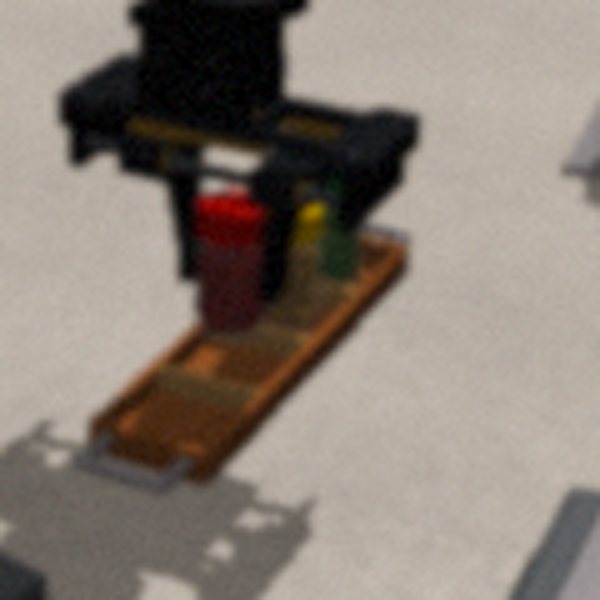

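Red hangs upright over compartment 3, lid at crop (230,220). I'll lower it.

Call:
carry_out:
  series:
    - [1,1,14,0,0,0,-1]
    - [1,1,24,-0.3,0,0,-1]
    - [1,1,29,-0.3,0,0,-1]
    - [1,1,31,-0.3,0,0,-1]
    - [1,1,32,-0.3,0,0,-1]
    - [1,1,33,-0.3,0,0,-1]
    - [1,1,33.5,-0.3,0,0,-1]
    - [1,1,34,-0.3,0,0,-1]

```text
time: 21.98
position: [0.5262, 0.1503, 0.0317]
tool_rot: [0.672, 0.74, -0.0, -0.0]
ft_force: [-1.8, 0.7, 6.5]
grip_width: 0.0434
```

Call:
carry_out:
  series:
    - [0,0,0,0,0,0,0.2]
    - [0,0,0,0,0,0,0.55]
    - [0,0,0,0,0,0,0.55]
    - [0,0,0,0,0,0,0.55]
    - [0,0,-25,0,0,0,0.55]
    - [0,0,-60,0,0,0,0.55]
    - [0,0,-90,0,0,0,0.55]
    - [0,0,-90,0,0,0,0.55]

```text
time: 22.98
position: [0.5281, 0.1505, 0.1239]
tool_rot: [0.672, 0.74, 0.002, 0.002]
ft_force: [-0.9, -1.1, 0.2]
grip_width: 0.0673
```

```bash
python3 - <<'E'
from h import *
go([.508,-.330,.122],-.071)
E
```

```text
t 22.98 at [0.5281 0.1505 0.1239] w 0.0673 f [-0.9 -1.1  0.2]
shift [-476.3  -66.1    1.8] rot [0.28 0.01 9.57]
```

Call:
carry_out:
  series:
    - [-30,-4,0,0,0,1,0.55]
    - [-85,-12,0,0,0,2,0.55]
    - [-142,-20,0,0,0,3,0.55]
    - [-200,-28,0,0,0,4,0.55]
    - [-258,-36,0,0,0,5,0.55]
    - [-316,-44,0,0,0,6.5,0.55]
    - [-372,-52,0,0,0,8,0.55]
    - [-424,-59,0,0.3,0,9.5,0.55]

```text
time: 23.98
position: [0.5089, -0.2788, 0.1223]
tool_rot: [0.732, 0.681, -0.0, -0.001]
ft_force: [0.9, -0.7, 1.1]
grip_width: 0.0675
```

```bash
python3 - <<'E'
from h import *
from rig import robot
c=robot.camera("scene"); cv2.imwrite("pics/s8.png",cv2.resize(c["pixels"][120:320,90:330,::-1],None,fx=3,fy=3,interpolation=cv2.INTER_CUBIC))
c=robot.camera("top")
go([.508,-.330,.122],-.071)
E
```

```text
t 24.07 at [ 0.5103 -0.2834  0.1228] w 0.0674 f [-0.4 -0.1  0.3]
shift [-46.7   1.3   0.9] rot [ 0.09  0.19 -0.26]
```

View pics/s8.png

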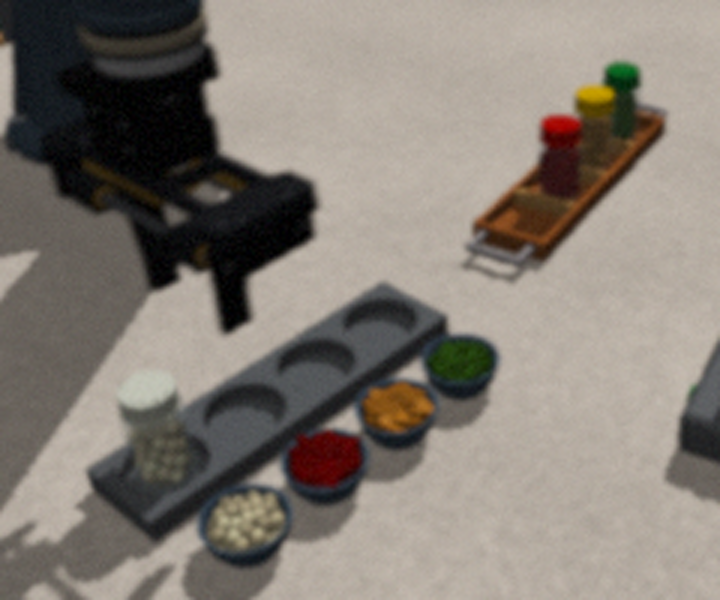

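Green, yellow and red stand upright in the rack, with lids at (622,75), (595,100) and (560,130). White is still in the board and the dishes haven't moved. Next is white.

Call:
carry_out:
  series:
    - [-25,1,0,0,0,0,0.55]
    - [-43,1,0,0,0,0,0.55]
    - [-47,1,0,0,0,0,0.55]
    - [-47,1,0,0,0,0,0.55]
    - [-47,1,0,0,0,0,0.55]

```text
time: 24.7
position: [0.5076, -0.329, 0.1228]
tool_rot: [0.733, 0.68, -0.001, 0.001]
ft_force: [0.2, -1.2, -0.1]
grip_width: 0.0674
```

Call:
carry_out:
  series:
    - [0,0,25,0,0,0,0.55]
    - [0,0,50,0,0,0,0.55]
    - [0,0,75,0,0,0,0.55]
    - [0,0,91,0,0,0,0.55]
    - [0,0,91,0,0,0,0.55]

```text
time: 25.32
position: [0.5072, -0.3282, 0.0308]
tool_rot: [0.733, 0.681, -0.001, -0.0]
ft_force: [-0.8, 0.7, -0.2]
grip_width: 0.0675
```

Call:
carry_out:
  series:
    - [0,0,0,0,0,0,0.55]
    - [0,0,0,0,0,0,-1]
    - [0,0,0,0,0,0,-1]
    - [0,0,0,0,0,0,-1]
    - [0,0,0,0,0,0,-1]
    - [0,0,0,0,0,0,-1]
  force: 20

```text
time: 26.08
position: [0.5075, -0.3284, 0.0313]
tool_rot: [0.733, 0.68, -0.001, 0.0]
ft_force: [0.2, 0.7, 2.9]
grip_width: 0.0434
```

```bash
python3 - <<'E'
from h import *
go([.533,.0803,.105],.096)
E
```

```text
t 26.07 at [ 0.5075 -0.3284  0.0313] w 0.0434 f [0.2 0.7 2.9]
shift [409.4  -4.8 -74.3] rot [-0.02  0.07 -9.74]
```

Call:
carry_out:
  series:
    - [0,0,-15,0,0,0,-1]
    - [0,0,-38,0,0,0,-1]
    - [0,0,-62,0,0,0,-1]
    - [12,0,-74,0,0,-0.5,-1]
    - [38,-1,-75,0,0,-1.5,-1]
    - [76,-1,-75,0,0,-2.5,-1]
    - [118,-2,-75,0,0,-4,-1]
    - [162,-2,-75,0,0,-5,-1]

```text
time: 27.08
position: [0.5158, -0.163, 0.105]
tool_rot: [0.702, 0.712, -0.001, -0.002]
ft_force: [0.0, 0.0, -0.5]
grip_width: 0.044
```

```bash
python3 - <<'E'
from h import *
from rig import robot
c=robot.camera("top");c=robot.camera("top")
go([.533,.0803,.105],.096)
E
```

```text
t 27.18 at [ 0.5144 -0.1595  0.1048] w 0.0436 f [-0.4 -0.7 -1.4]
shift [239.4  23.2   0.6] rot [-0.38 -0.24 -4.4 ]
```

Call:
carry_out:
  series:
    - [22,2,0,0,0,-1,-1]
    - [62,6,0,0,0,-2,-1]
    - [106,10,0,0,0,-3,-1]
    - [150,15,0,0,0,-4,-1]
    - [190,19,0,0,0,-4.4,-1]
    - [222,22,0,0,0,-4.4,-1]
    - [238,23,0,0,0,-4.4,-1]
    - [239,23,0,0,0,-4.4,-1]

```text
time: 28.18
position: [0.5321, 0.0807, 0.1052]
tool_rot: [0.672, 0.741, -0.001, -0.004]
ft_force: [0.8, -0.6, -0.2]
grip_width: 0.0437
```

Call:
carry_out:
  series:
    - [0,0,0,0,0,0,-1]
    - [0,0,20,0,0,0,-1]
    - [0,0,40,0,0,0,-1]
    - [0,0,40,0,0,0,-1]

```text
time: 28.68
position: [0.5306, 0.0797, 0.064]
tool_rot: [0.672, 0.74, -0.003, -0.006]
ft_force: [-0.0, -0.4, -0.3]
grip_width: 0.0434
```

```bash
python3 - <<'E'
from h import *
from rig import robot
c=robot.camera("scene"); cv2.imwrite("pics/s9.png",cv2.resize(c["pixels"][110:230,230:350,::-1],None,fx=5,fy=5,interpolation=cv2.INTER_CUBIC))
go([.533,.0803,.0312],.096)
E
```

```text
t 28.73 at [0.5314 0.0798 0.0648] w 0.0436 f [ 0.4  0.1 -1.5]
shift [ 0.2  2.  33.6] rot [-0.53 -0.26  0.04]
```

View pics/s9.png

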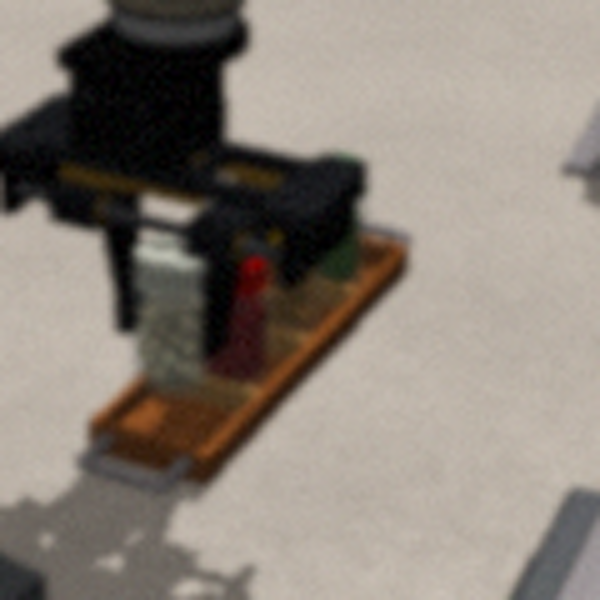

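White hangs upright over compartment 4, lid at crop (172,250). I'll lower it.

Call:
carry_out:
  series:
    - [0,1,14,-0.2,-0.1,0,-1]
    - [0,2,24,-0.5,-0.2,0,-1]
    - [0,2,29,-0.5,-0.2,0,-1]
    - [0,2,31,-0.5,-0.2,0,-1]
    - [0,2,32,-0.5,-0.2,0,-1]
    - [0,2,33,-0.5,-0.2,0,-1]
    - [0,2,33.5,-0.5,-0.2,0,-1]
    - [0,2,34,-0.5,-0.2,0,-1]

```text
time: 29.72
position: [0.5332, 0.0802, 0.0312]
tool_rot: [0.672, 0.74, 0.0, -0.0]
ft_force: [-0.4, -0.2, 4.8]
grip_width: 0.0433
```

Call:
carry_out:
  series:
    - [0,0,0,0,0,0,0.2]
    - [0,0,0,0,0,0,0.55]
    - [0,0,0,0,0,0,0.55]
    - [0,0,0,0,0,0,0.55]
    - [0,0,-25,0,0,0,0.55]
    - [0,0,-60,0,0,0,0.55]
    - [0,0,-100,0,0,0,0.55]
    - [0,0,-130,0,0,0,0.55]

```text
time: 30.72
position: [0.5334, 0.0801, 0.1628]
tool_rot: [0.672, 0.74, 0.001, 0.0]
ft_force: [0.2, 0.1, 0.0]
grip_width: 0.0678
```

Call:
carry_out:
  series:
    - [-40,0,-20,0,0,0,0.55]
    - [-95,0,-20,0,0,0,0.55]
    - [-150,0,-20,0,0,0,0.55]
    - [-205,0,-20,0,0,0,0.55]
    - [-250,0,-20,0,0,0,0.55]
    - [-270,0,-20,0,0,0,0.55]
    - [-270,0,-20,0,0,0,0.55]
    - [-270,0,-20,0,0,0,0.55]

```text
time: 31.72
position: [0.5589, -0.1868, 0.1823]
tool_rot: [0.672, 0.741, 0.001, -0.001]
ft_force: [0.4, -0.1, 0.6]
grip_width: 0.0674
```

```bash
python3 - <<'E'
from h import *
from rig import robot
c=robot.camera("scene"); cv2.imwrite("pics/s10.png",cv2.resize(c["pixels"][110:310,90:350,::-1],None,fx=3,fy=3,interpolation=cv2.INTER_CUBIC))
c=robot.camera("top"); cv2.imwrite("pics/t10.png",cv2.resize(c["pixels"][140:240,115:275,::-1],None,fx=5,fy=5,interpolation=cv2.INTER_CUBIC))
print(robot.get_obs()["time"])
E
```

```text
31.825
```

View pics/s10.png

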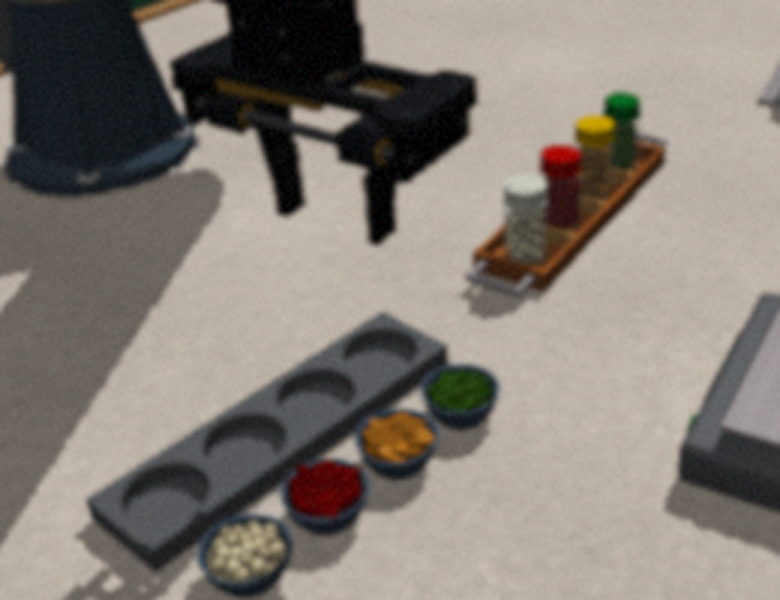

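View pics/t10.png

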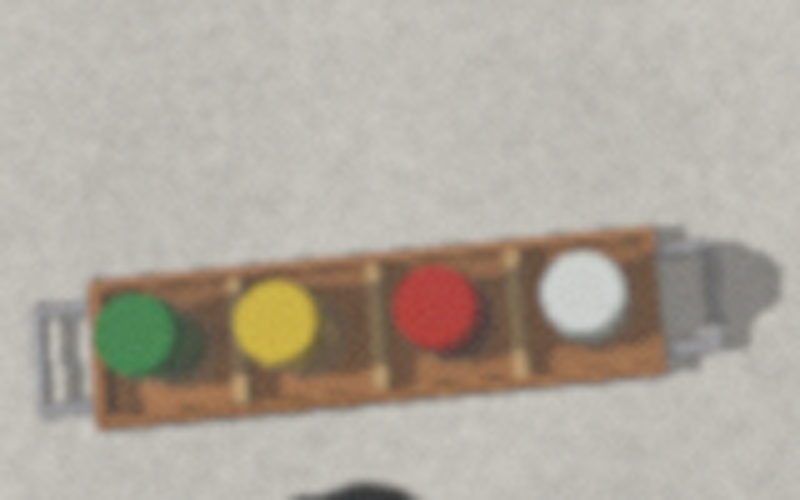

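All four jars stand upright, one per compartment: green (134,334), yellow (275,321), red (436,307), white (583,292). The board is empty, the dishes are where they were, and the arm is clear.

```bash
python3 -c "
from rig import robot
print(robot.hand_in())"
```

```text
the job is handed in; nothing more can be done
None
```

I moved the four jars from the filling board into the carrying rack, left to right green, yellow, red, white, the same order as their dishes. I handed the job in at about 32 s; hand-in gave no verdict.

- **Last pictures (scene and top):** each jar stands upright in its own compartment, the board is empty and the dishes are where they were. The gripper is clear of everything.
- **Setting down:** each jar was lowered until it touched the floor, with about 5 to 6.5 N read at the wrist, and then released.
- **Disagreement:** the yellow jar was gripped about 5 mm off-centre because the arm was still settling when that move began. While it was held, the scene camera gave its offset as the opposite way from my estimate, so I placed it between the two. The top picture then showed it about 2 mm from its compartment's centre.

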